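# Roll the rolling pin into its groove rest

### The arm

A 7-joint arm with a two-finger parallel gripper is mounted at the origin on a cart in front of the work surface, level with it; the furniture and walls round the work are solid. World frame = base frame: x ahead of the robot, y to its left, z up, the work surface at z = 0. Lengths are in m, angles in rad, forces in N, time in s.
With the tool pointing down it reaches from about 0.4 to 0.875 m from the base axis. Payload 19.3 kg.
Tool frame: the origin (TCP) lies between the finger pads; the fingertips stand ahead of it and the grasp point (between the pads) lies 8 mm behind it (bot.tip_extent is the x of the fingertips in the tool frame, in m); x points along the fingers, y is the direction in which the jaws open and shut, and the axes are right-handed (so a half turn about x gives the same grasp; the last joint's range is limited). The gripper opens to 85 mm and grips with 20 to 120 N. Pads are 22 mm wide; open, the fingers measure 114 mm over their backs; the gripper's body (76 mm by 85 mm) begins 54 mm behind the grasp point. The pads swing forward as they close: fully open they stand 13 mm farther back than shut.
Start: joints at [1.055, 0.521, -0.036, 1.599, 0.021, 1.021, -0.113], TCP at [0.269, -0.564, 0.242] pointing down, gripper open.
Joint ranges: [-2.91, 2.91], [-0.3, 2.13], [-1.5, 1.42], [0.17, 2.43], [-1.26, 4.41], [0.16, 1.93], [-2.52, 2.52]. Speed limits (rad/s): [1.89, 1.89, 2.39, 2.39, 3.01, 3.01, 3.01].

### API

Orientations are given as [roll, pitch, yaw] about the fixed x, y, z axes, in that order (R = Rz(yaw) Ry(pitch) Rx(roll)).
In Python, from workcell import observe, grab_frame, camera_info, bot, nets gives the robot as it stands.
- The arm moves only by the tool jog_arm, never from a script. Its argument "commands" is a list of rows, each a list of 6 numbers: the shift along the tool's x, y, z in mm, then the turn, a rotation vector about the tool's x, y, z in rad. A call has 1 to 20 rows; each row shifts and turns the pose as measured when the row begins, along the tool's axes as they then stand; what a row does not reach is not made up. A row lasts 1/10 s, in which the tool goes at most 50 mm and 8.59 degrees, less where a joint would pass 70% of its speed; a pose out of reach is approached as far as the arm can. A call is refused whole if a number of a shift passes 50 or a number of a turn 0.15, either way. A call with a gripper value outside its range is refused whole. "gripper" is the closure in counts, from 0 (fully open) to 255 (shut), set as the call begins (left out, the last holds). The fingers move at their own pace and stop on an object; "newtons" is the grip in N (left out, the last holds). Time passes only in rows, so rows that do not move let the fingers close. It gives the time, the measured TCP pose, the force and the opening at its end, in the units of the state.
- observe(): the state, without advancing time (a new reading comes with each control period).
- grab_frame(name): name is "scene" or "top" or "wrist"; returns the picture (384x512x3 uint8, red, green, blue); there is no depth.
- camera_info(name): a dict with "fov_y" (degrees; the focal length in pixels is half the picture's height over the tangent of half this angle, whatever the lens; pixels are square), "cx", "cy" (the principal point, pixels), "distortion" ([k1, k2, p1, p2, k3] as OpenCV has them; the pictures are not rectified), "R" (3x3) and "t" (3): a world point X has camera coordinates R X + t; the wrist camera has in their place "tool_from_camera" (4x4, takes a point from camera to tool coordinates, whose origin is the TCP and whose axes are the tool frame's). Camera axes: x right, y down, z forward; pixel columns grow to the right and rows downward; lengths in m; the calibration is good to about 2 mm. A picture is of the moment at which its call begins: read the wrist's pose just before it. camera_info takes no time and is no camera call.
- bot.job_done(): hands the job in, once; it reports no verdict.
Trained networks look in the newest picture that a camera, given by its name, has taken for a name from the list of things; names that differ only in an ending like _2 or _b are one class to them, and where a whole thing is asked for, a point or a joint stands for the part that bears it (a point fixed in the world has none). Each returns a list of dicts, best first, with "p" (0 to 1); they miss things now and then, are a little off and sometimes report something else, mostly with a low value. They report only what shows in the picture. A call takes as long as a camera call.
- nets.find_in(camera, name): "rect" ([left, top, right, bottom] in pixels, round what is visible of it).
- nets.silhouettes(camera, name): "mask" (384x512 bool, what is visible of it) and "rect" ([left, top, right, bottom] in pixels, round what is visible of it).
- nets.pinpoint(camera, name): "location" ([column, row] in pixels: a listed point, or the origin of a listed thing).
The state is a dict: "clock": time; "qpos": joint angles; "qd": joint speeds; "joint_efforts": joint torques, N m; "position": TCP position; "tool_rot": TCP orientation; "force": force on the tool from outside, world axes, zero at the start; "moment": the same for the moment, N m; "grip_width": finger opening in m.
Only numpy, scipy, OpenCV 4.12 (cv2) and the standard library are available. Lean on these libraries where they do the work, as an engineer would, in place of code of your own. Each camera call takes 0.05 s, during which the arm holds its last target.

### The job

The small green rolling pin lies loose on the table and could roll off the edge. Without picking it up or pushing it from behind, press on the top of it and roll it gently across the table, over the nearer low wooden strip and down into the groove between the two strips of its rest, then let go so that it lies there still. Never let it run off fast or bear down on it hard, and leave the egg timer and the other things where they are.

Things in the scene. Friction and masses are not known exactly. Their poses are not given: they have to be found in the camera images.
- rolling_pin: Green rolling pin lying on its side: roller 68 mm across, 150 mm long, a pale wooden knob (25 mm thick, 33 mm long) at each end; 0.4 to 0.85 kg. Origin on its axis at mid length, 34 mm above the table. x axis along the roller; y and z turn as it rolls. Friction coefficient about 0.6. It rolls easily but stays where left at rest; rolling without slip, its top moves twice as far as its axis.
- pin_rest: Rest fixed to the table: two parallel dark wooden half-round strips, 200 mm long, 10 mm wide, 3 mm high (rounded to a radius of 6 mm), tied at the ends by flat steel. Origin on the table at the groove's centre; x along the groove (roughly away from the robot), crests at y = +19 and -19 mm. Groove floor is the table; the seated pin has 4 mm play each way. The pin starts 115 to 150 mm off on its +y or -y side, nearly parallel.
- egg_timer: Grey and white round kitchen egg timer, 58 mm across and 54 mm tall, loose, standing on the other side of the rest from the pin. Origin at the centre of its underside. Leave alone.
- mug: Blue mug, 85 mm across (117 mm with its handle) and 98 mm tall, loose, at the far right. Origin on the underside. Leave alone.
- salt_shaker: Clear salt shaker with grey top, 44 mm across, 90 mm tall, loose, at the far left. Origin on the underside. Leave alone.
- tape_roll: Small black roll of tape lying flat, 60 mm across, 19 mm high, loose, at the near left. Origin on the underside. Leave alone.
- remote: Grey remote control lying flat, 179 x 45 x 19 mm, loose, at the near right. Origin on the underside. Leave alone.

How it is judged:
At the end, for the whole second after the job is handed in: The rolling pin lies at rest in the groove between the two strips: its axis within 8 mm of the groove's centre line, within 0.08 rad of parallel, down on the table (axis below 35.5 mm), within 30 mm of the rest's centre along the groove, and nothing touches it (y of rolling_pin in the frame of pin_rest between -0.008 and 0.008 m and x of rolling_pin in the frame of pin_rest between -0.03 and 0.03 m and height (world z) of rolling_pin below 0.0355 m and angle between the x axis of rolling_pin and the x axis of pin_rest, either way round below 0.08 rad and linear speed of rolling_pin below 0.01 m/s and contact force between the fingers and rolling_pin below 0.1 N).
It fails at once if the pin is picked up (its axis more than 48 mm above the table) (height (world z) of rolling_pin above 0.048 m).
It fails at once if the pin is gripped or pushed from behind: the fingers touch it with the grasp point less than 62 mm above the table, instead of resting on its top (contact force between the fingers and rolling_pin above 0.5 N and height (world z) of the grasp point below 0.062 m).
It fails at once if the pin runs off fast (over 0.3 m/s) (linear speed of rolling_pin above 0.3 m/s).
It fails at once if the pin is pressed with more than 45 N (contact force between the fingers and rolling_pin above 45 N).
It fails at once if a bystander (timer, mug, salt shaker, tape, remote) is moved more than 20 mm (distance of any of egg_timer, mug, salt_shaker, tape_roll, remote from where it was at the start of the episode above 0.02 m).
It also fails if it takes over 51 s, if anything falls off the work surface, if the arm or the gripper's body presses on something with over 40 N, if the wrist force passes 120 N, or if a joint passes its speed limit or range.

## Working session

There is one attempt and no reset: what is moved stays moved. The work goes in short steps, Python scripts to look and compute and a tool call to move; the robot and the scene stay as the last step left them, time stands still between calls to the robot, and variables do not carry over. Pictures are saved under pics/ and viewed, and the job is handed in when it is done.

Besides the shell and the picture viewer there is one more tool, called after "Request:" as name([rows], argument=value, ...), one row to a line, values as JSON. jog_arm: Moves the arm, as the interface text tells. Its arguments: {"type":"object","properties":{"commands":{"type":"array","items":{"type":"array","items":{"type":"number"}}},"gripper":{"type":"number"},"newtons":{"type":"number"}},"required":["commands"]}

```bash
mkdir -p pics; cat > h.py <<'E'
import numpy as np,cv2
from workcell import observe,grab_frame,camera_info,bot,nets
def K(c):
    f=192/np.tan(np.radians(c['fov_y'])/2); return np.array([[f,0,c['cx']],[0,f,c['cy']],[0,0,1]])
def ray(name,px,z):
    c=camera_info(name); R=np.array(c['R']);t=np.array(c['t'])
    n=cv2.undistortPoints(np.array([[px]],float),K(c),np.array(c['distortion'],float))[0,0]
    o=-R.T@t; d=R.T@np.array([n[0],n[1],1]); return o+d*(z-o[2])/d[2]
def proj(name,X):
    c=camera_info(name); R=np.array(c['R']);t=np.array(c['t'],float)
    return cv2.projectPoints(np.array(X,float).reshape(-1,3),cv2.Rodrigues(R)[0],t,K(c),np.array(c['distortion'],float))[0][:,0]
E
python3 - <<'E'
from h import *
s=observe();print(s['clock'],s['position'],s['tool_rot'],s['grip_width'],s['force'],bot.tip_extent)
for n in ['top','scene']:
    im=grab_frame(n);cv2.imwrite(f'pics/{n}0.png',im[:,:,::-1])
    for o in ['rolling_pin','pin_rest','egg_timer']:
        r=nets.silhouettes(n,o)[:1];p=nets.pinpoint(n,o)[:1]
        z=0.034 if o=='rolling_pin' else 0
        print(n,o,[(a['p'],a['rect']) for a in r],[(a['p'],a['location'],ray(n,a['location'],z)) for a in p])
        if r: np.save(f'{n}_{o}.npy',r[0]['mask'])
E
```

```text
0.0 [ 0.26931023 -0.56365673  0.24172304] [-1.49612478  1.56967738  2.09126586] 0.08537079042191592 [ 0.31600305 -0.92282528 -0.96519306] 0.011
top rolling_pin [(0.56, [192.8, 189.5, 226.7, 270.4])] [(0.72, [210.3, 230.9], array([0.4595428 , 0.15497858, 0.034     ]))]
top pin_rest [(0.82, [241.5, 181.7, 272.9, 259.8])] [(0.58, [256.1, 222.2], array([0.48762655, 0.03255224, 0.        ]))]
top egg_timer [(0.78, [298.0, 201.1, 320.9, 219.4])] [(0.85, [306.4, 211.8], array([ 0.51952604, -0.10725017,  0.        ]))]
scene rolling_pin [(0.95, [221.5, 217.2, 314.1, 259.2])] [(0.83, [270.8, 236.3], array([0.45503185, 0.14523927, 0.034     ]))]
scene pin_rest [(0.58, [244.5, 212.6, 320.9, 232.2])] [(0.5, [279.5, 223.3], array([0.49363205, 0.0248716 , 0.        ]))]
scene egg_timer [(0.96, [287.0, 177.7, 305.0, 205.0])] [(0.59, [294.9, 198.6], array([ 0.522357 , -0.1241502,  0.       ]))]
```

```bash
python3 - <<'E'
import cv2
a=cv2.imread('pics/top0.png')[140:300,140:360];cv2.imwrite('pics/top0c.png',cv2.resize(a,None,fx=3.6,fy=3.6,interpolation=cv2.INTER_CUBIC))
a=cv2.imread('pics/scene0.png')[160:280,190:350];cv2.imwrite('pics/scene0c.png',cv2.resize(a,None,fx=4.5,fy=4.5,interpolation=cv2.INTER_CUBIC))
E
```

```text
(no output)
```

View pics/top0.png

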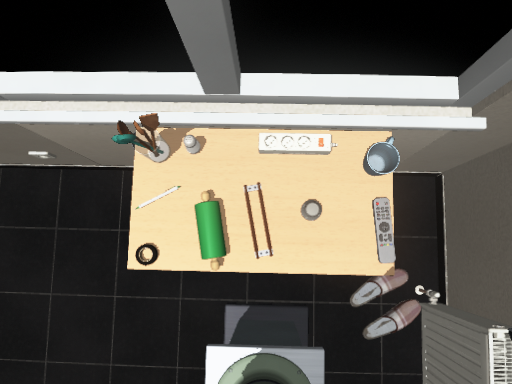

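```bash
sleep 1
```

```text
(no output)
```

View pics/top0c.png

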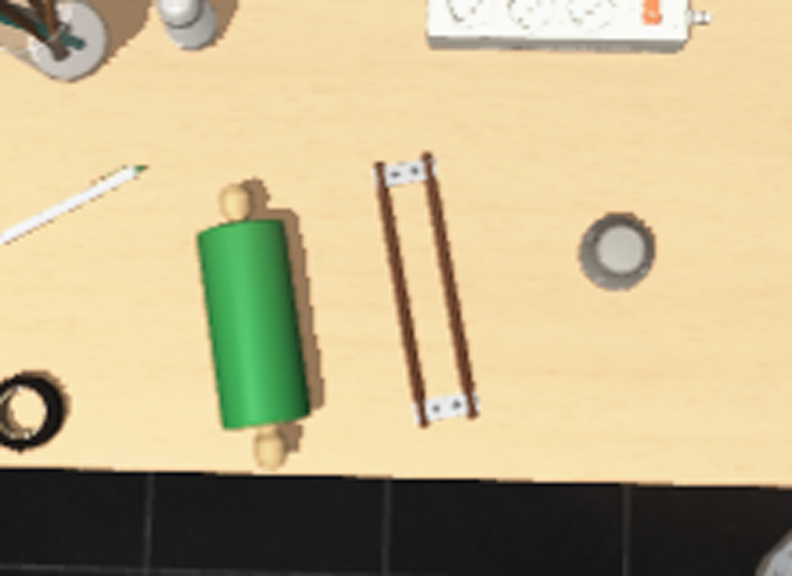

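View pics/scene0c.png

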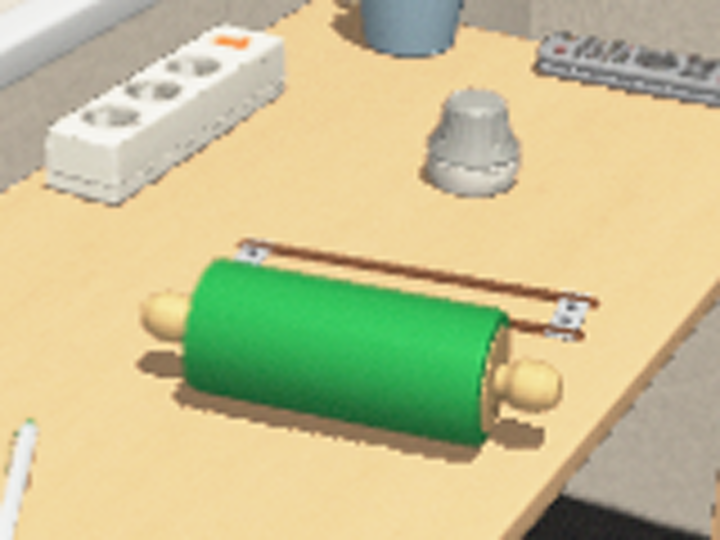

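The crops show the pin's knobs at about (206,196) and (215,265) in the top image. The rest's strip ends are near (245,185), (259,183), (258,258) and (272,255), and the timer is to the right of the rest.

```bash
python3 - <<'E'
from h import *
f=lambda u,v:(140+(u+.5)/3.6-.5,140+(v+.5)/3.6-.5)
P=[ray('top',f(*p),.002)[:2] for p in [(379,163),(428,154),(424,426),(475,415)]]
print('rest ends',np.round(P,4)); P=np.array(P)
far=(P[0]+P[1])/2;near=(P[2]+P[3])/2;d=far-near
print('rest c',P.mean(0),'len',np.linalg.norm(d),'yaw',np.arctan2(d[1],d[0]), 'gap',np.linalg.norm(P[0]-P[1]),np.linalg.norm(P[2]-P[3]))
a=ray('top',f(237,200),.034)[:2];b=ray('top',f(270,450),.034)[:2];e=a-b
print('knobs',a,b,'c',(a+b)/2,'yaw',np.arctan2(e[1],e[0]),np.linalg.norm(e))
# scene
g=lambda u,v:(190+(u+.5)/4.5-.5,160+(v+.5)/4.5-.5)
for p in [(165,315),(537,386)]: print('scene knob',ray('scene',g(*p),.034))
for p in [(242,243),(595,302),(580,334)]: print('scene rest',ray('scene',g(*p),.002))
# segment green in top; fit by roller outline
from scipy.optimize import least_squares
im={n:cv2.imread(f'pics/{n}0.png') for n in['top','scene']}
M={}
for n in im:
    h=cv2.cvtColor(im[n],cv2.COLOR_BGR2HSV);m=((h[...,0]>45)&(h[...,0]<80)&(h[...,1]>120)).astype(np.uint8)
    k,l,s,c=cv2.connectedComponentsWithStats(m);i=1+np.argmax(s[1:,4]);M[n]=(l==i).astype(np.uint8);print(n,s[i],c[i])
def sil(n,q):
    x,y,w=q;th=np.linspace(0,2*np.pi,60);pts=[]
    for s in(-.075,.075):
        for t in th: 
            u=.034*np.cos(t);pts.append([x+s*np.cos(w)-u*np.sin(w),y+s*np.sin(w)+u*np.cos(w),.034+.034*np.sin(t)])
    return cv2.convexHull(proj(n,pts).astype(np.float32))
def mom(c):
    m=cv2.moments(c) if c.ndim==3 else cv2.moments(c,True)
    return np.array([m['m10']/m['m00'],m['m01']/m['m00']]),.5*np.arctan2(2*m['mu11'],m['mu20']-m['mu02']),m['m00']
for use in(['top'],['scene'],['top','scene']):
    def r(q):
        o=[]
        for n in use:
            c,a,_=mom(sil(n,q));C,A,_=mom(M[n]);da=(a-A+np.pi/2)%np.pi-np.pi/2
            o+=[*(c-C),da*20]
        return o
    s=least_squares(r,[.46,.155,.15],x_scale=[.01,.01,.1]);print(use,s.x,s.fun,[(mom(sil(n,s.x))[2],M[n].sum()) for n in use])
E
```

```text
rest ends [[ 0.5919  0.0665]
 [ 0.5997  0.0282]
 [ 0.3891  0.0266]
 [ 0.3984 -0.0123]]
rest c [0.4947668  0.02725828] len 0.20598991667944738 yaw 0.19643561027914605 gap 0.03903582935308259 0.03992241915529905
knobs [0.55665492 0.17194619] [0.36972473 0.13996872] c [0.46318983 0.15595745] yaw 0.16942641461969607 0.1896456007620295
scene knob [0.55575233 0.17114966 0.034     ]
scene knob [0.36590485 0.13724803 0.034     ]
scene rest [0.5950339 0.0301574 0.002    ]
scene rest [ 0.39464745 -0.01016109  0.002     ]
scene rest [0.38787023 0.02673448 0.002     ]
top [ 195  201   31   58 1289] [209.80837859 229.71993794]
scene [ 231  218   72   41 1981] [265.23321555 237.33669864]
['top'] [0.46227423 0.15702372 0.13896172] [-0.2957079  -0.06317845  0.92775931] [(1434.3244815779617, np.uint64(1289))]
['scene'] [0.4634419  0.15578543 0.17879777] [-0.00621282  0.0191563   0.03814327] [(2205.8962787846103, np.uint64(1981))]
['top', 'scene'] [0.46306332 0.15619455 0.14966062] [ 0.01508816 -0.36797754  0.71154654  0.14132027  0.16197094  0.35635773] [(1433.6745537455427, np.uint64(1289)), (2211.79972999834, np.uint64(1981))]
```

```bash
cat >> h.py <<'E'
from scipy.spatial.transform import Rotation as Ro
RC=np.array([.4948,.0272]);RY=.195
RU=np.array([np.cos(RY),np.sin(RY)]);RV=np.array([-RU[1],RU[0]])
def torest(p): d=np.array(p[:2])-RC; return d@RU,d@RV
def wrld(a,b): return RC+a*RU+b*RV
def tool(): 
    s=observe();return s,np.array(s['position']),Ro.from_euler('xyz',s['tool_rot']).as_matrix()
def delta(p,yaw=None):
    s,x,R=tool();o=(R.T@(np.array(p)-x))*1000
    print('t',round(s['clock'],2),'pos',x.round(4),'rest-frame',np.round(torest(x),4),'F',np.round(s['force'],1),'move mm',o.round(1))
    if yaw is not None:
        D=[]
        for k in(0,np.pi):
            y=np.array([np.cos(yaw+k),np.sin(yaw+k),0]);X=np.array([0,0,-1.]);T=np.c_[X,y,np.cross(X,y)]
            D.append(Ro.from_matrix(R.T@T).as_rotvec().round(4))
        print('turn',D)
E
python3 - <<'E'
from h import *
s,x,R=tool();print(R.round(3),s['qpos'])
delta([.56,-.2,.24],.17);delta([.463,.176,.24])
print(wrld(-.006,.133+.02))
E
```

```text
[[-0.     0.431 -0.902]
 [ 0.    -0.902 -0.431]
 [-1.    -0.     0.   ]] [ 1.05480491  0.52140681 -0.03627026  1.59949922  0.02119918  1.02109431
 -0.1128297 ]
t 0.7 pos [ 0.2694 -0.5639  0.2423] rest-frame [-0.3356 -0.5363] F [-0.8 -0.2  0.7] move mm [   2.3 -203.1 -419.1]
turn [array([-1.2951, -0.    ,  0.    ]), array([1.8465, 0.    , 0.    ])]
t 0.7 pos [ 0.2694 -0.5639  0.2423] rest-frame [-0.3356 -0.5363] F [-0.8 -0.2  0.7] move mm [   2.3 -584.2 -493.6]
[0.45926743 0.17613769]
```

Request:
jog_arm([
  [0, -7, -45, -0.072, 0, 0],
  [0, -7, -45, -0.072, 0, 0],
  [0, -7, -45, -0.072, 0, 0],
  [0, -7, -45, -0.072, 0, 0],
  [0, -7, -45, -0.072, 0, 0],
  [0, -7, -45, -0.072, 0, 0],
  [0, -7, -45, -0.072, 0, 0],
  [0, -7, -45, -0.072, 0, 0],
  [0, -7, -45, -0.072, 0, 0],
  [0, -7, -45, -0.072, 0, 0],
  [0, -7, -45, -0.072, 0, 0],
  [0, -7, -45, -0.072, 0, 0],
  [0, -7, -45, -0.072, 0, 0],
  [0, -7, -45, -0.072, 0, 0],
  [0, -7, -45, -0.072, 0, 0],
  [0, -7, -45, -0.072, 0, 0],
])

```text
clock: 2.3
position: [0.5558, 0.082, 0.2407]
tool_rot: [0.563, 1.566, -0.947]
force: [0.9, 0.3, 0.2]
grip_width: 0.0852
```

```bash
python3 - <<'E'
from h import *
delta([*wrld(-.006,.133+.02),.11],.17)
E
```

```text
t 2.3 pos [0.5558 0.082  0.2407] rest-frame [0.0704 0.042 ] F [0.9 0.3 0.2] move mm [ 130.1  -91.  -100.2]
turn [array([-0.1099,  0.0042, -0.0023]), array([ 3.0317, -0.0035, -0.0063])]
```

Request:
jog_arm([
  [0, -22, -25, -0.11, 0.004, -0.002],
  [10, -22, -25, 0, 0, 0],
  [10, -22, -25, 0, 0, 0],
  [10, -20, -25, 0, 0, 0],
  [0, 0, 0, 0, 0, 0],
])

```text
clock: 2.8
position: [0.4508, 0.1785, 0.2103]
tool_rot: [2.392, 1.567, 1.009]
force: [0.7, -0.4, -0.6]
grip_width: 0.0854
```

```bash
python3 - <<'E'
from h import *
s,x,R=tool()
im=grab_frame('wrist');cv2.imwrite('pics/w1.png',im[:,:,::-1])
delta([*wrld(-.006,.133+.02),.11],.17)
c=camera_info('wrist');T=np.array(c['tool_from_camera']);print(T.round(3))
M=R@T[:3,:3];o=R@T[:3,3]+x
def wr(px,z):
    n=cv2.undistortPoints(np.array([[px]],float),K(c),np.array(c['distortion'],float))[0,0];d=M@np.array([*n,1]);return o+d*(z-o[2])/d[2]
print(o)
for n,z in(('rolling_pin',.034),('pin_rest',0)):
    for a in nets.pinpoint('wrist',n)[:1]+nets.find_in('wrist',n)[:1]: print(n,a, torest(wr(a['location'],z)) if 'location' in a else '')
E
```

```text
t 2.85 pos [0.4524 0.1774 0.2108] rest-frame [-0.0125  0.1555] F [ 0.6 -0.9 -0.2] move mm [100.8   6.2   2.7]
turn [array([ 0.0158, -0.0027, -0.0038]), array([-3.1258,  0.0059, -0.0042])]
[[-0.    -0.268  0.963 -0.13 ]
 [ 1.     0.001  0.    -0.001]
 [-0.001  0.963  0.268 -0.068]
 [ 0.     0.     0.     1.   ]]
[0.43721884 0.24483777 0.34046533]
rolling_pin {'location': [256.9, 198.4], 'p': 0.83} (np.float64(-0.012636222047884525), np.float64(0.13088931276014246))
rolling_pin {'rect': [166.0, 170.2, 350.7, 226.4], 'p': 0.88} 
pin_rest {'location': [265.3, 276.8], 'p': 0.7} (np.float64(-0.0011560533882248806), np.float64(0.0037608594280885894))
pin_rest {'rect': [193.2, 260.1, 336.7, 298.1], 'p': 0.57}
```

View pics/w1.png

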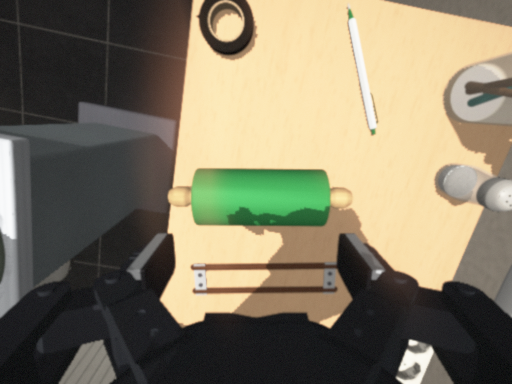

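Request:
jog_arm([
  [25, 2, 3, 0.015, -0.003, -0.004],
  [30, 2, 3, 0, 0, 0],
  [30, 2, 2, 0, 0, 0],
  [25, 0, 0, 0, 0, 0],
  [11, 0, 0, 0, 0, 0],
  [0, 0, 0, 0, 0, 0],
])

```text
clock: 3.65
position: [0.4677, 0.1651, 0.0874]
tool_rot: [1.497, 1.565, 0.083]
force: [-0.3, 0.5, 0.8]
grip_width: 0.0853
```

```bash
python3 - <<'E'
from h import *
delta([*wrld(-.006,.131+.016),.079],.175)
im=grab_frame('scene');cv2.imwrite('pics/s1.png',cv2.resize(im[110:290,150:390,::-1],None,fx=3,fy=3))
E
```

```text
t 3.65 pos [0.4677 0.1651 0.0874] rest-frame [0.0002 0.1405] F [-0.3  0.5  0.8] move mm [ 8.4 -6.5 -6.2]
turn [array([-0.018 ,  0.0005, -0.0056]), array([ 3.1236e+00, -8.8000e-03, -7.0000e-04])]
```

View pics/s1.png

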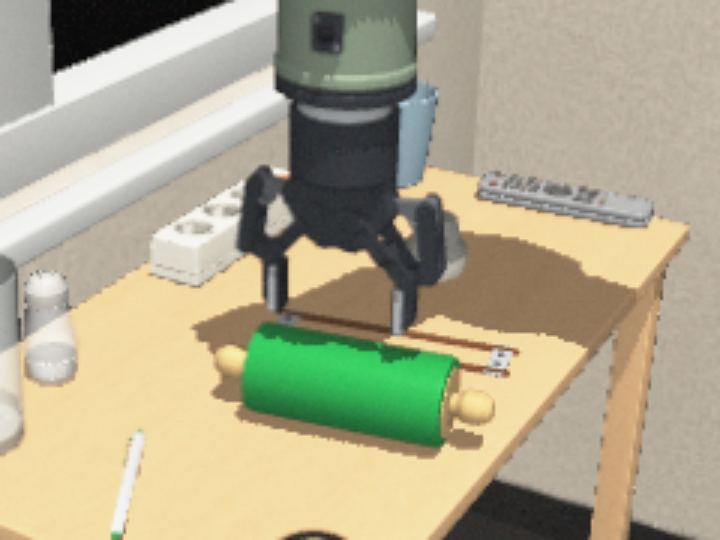

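```bash
python3 - <<'E'
from h import *
s,x,R=tool()
for q in([.011,.045,0],[.011,-.045,0],[0.011,.055,0],[.011,-.055,0]):
    p=proj('scene',R@np.array(q)+x)[0];print(q,((p-[150,110])*3).round(0))
for lat in(.131,):
  for a in(-.075,.075):
    w=wrld(-.006+a,lat);print(((proj('scene',[*w,.068])[0]-[150,110])*3).round())
E
```

```text
[0.011, 0.045, 0] [277. 323.]
[0.011, -0.045, 0] [395. 346.]
[0.011, 0.055, 0] [264. 320.]
[0.011, -0.055, 0] [408. 349.]
[448. 358.]
[251. 324.]
```

Request:
jog_arm([
  [2, -3, -3, -0.01, 0, -0.005],
  [2, -3, -4, 0, 0, 0],
  [2, 0, 0, 0, 0, 0],
  [1, 0, 0, 0, 0, 0],
  [0, 0, 0, 0, 0, 0],
])

```text
clock: 4.2
position: [0.4623, 0.1724, 0.0842]
tool_rot: [1.651, 1.564, 0.248]
force: [0.8, 0.7, 0.3]
grip_width: 0.0849
```

Request:
jog_arm([
  [3, 0, 0, 0, 0, 0],
  [3, 0, 0, 0, 0, 0],
  [2, 0, 0, 0, 0, 0],
])

```text
clock: 4.5
position: [0.4627, 0.1723, 0.076]
tool_rot: [1.649, 1.563, 0.245]
force: [0.0, -0.2, 0.9]
grip_width: 0.0853
```

Request:
jog_arm([
  [2, 0, 0, 0, 0, 0],
  [2, 0, 0, 0, 0, 0],
])

```text
clock: 4.7
position: [0.4627, 0.1723, 0.0715]
tool_rot: [1.642, 1.564, 0.238]
force: [-0.7, 0.4, 0.2]
grip_width: 0.0853
```

Request:
jog_arm([
  [2, 0, 0, 0, 0, 0],
  [2, 0, 0, 0, 0, 0],
])

```text
clock: 4.9
position: [0.4627, 0.1722, 0.067]
tool_rot: [1.641, 1.564, 0.237]
force: [-0.3, -0.6, -0.3]
grip_width: 0.0853
```

```bash
python3 - <<'E'
from h import *
delta([*wrld(-.006,.131+.016),.068],.175)
E
```

```text
t 4.9 pos [0.4627 0.1722 0.067 ] rest-frame [-0.0034  0.1485] F [-0.3 -0.6 -0.3] move mm [-1.  -2.6  1.6]
turn [array([-0.0081, -0.0005, -0.0069]), array([ 3.1335e+00, -1.0700e-02,  7.0000e-04])]
```

Request:
jog_arm([
  [1, 0, 0, 0, 0, 0],
  [1, 0, 0, 0, 0, 0],
])

```text
clock: 5.1
position: [0.4626, 0.1723, 0.0647]
tool_rot: [1.639, 1.564, 0.235]
force: [0.7, 0.6, 1.2]
grip_width: 0.0855
```

Request:
jog_arm([
  [1, 0, 0, 0, 0, 0],
  [1, 0, 0, 0, 0, 0],
])

```text
clock: 5.3
position: [0.4627, 0.1733, 0.0636]
tool_rot: [1.725, 1.563, 0.322]
force: [-9.9, 2.5, 30.9]
grip_width: 0.0852
```

Request:
jog_arm([
  [-0.3, 0, 0, 0, 0, 0],
])

```text
clock: 5.4
position: [0.4625, 0.1738, 0.0643]
tool_rot: [1.763, 1.563, 0.36]
force: [-2.8, 0.6, 4.2]
grip_width: 0.0854
```

```bash
python3 - <<'E'
from h import *
delta([*wrld(-.006,.131+.016),.068],.175);print(observe()['moment'])
s,x,R=tool();print(R.round(4))
im=grab_frame('scene');cv2.imwrite('pics/s2.png',cv2.resize(im[140:290,180:350,::-1],None,fx=4,fy=4))
delta([*wrld(-.006,.131+.016),.068],.175)
E
```

```text
t 5.4 pos [0.4625 0.1738 0.0643] rest-frame [-0.0033  0.15  ] F [-2.8  0.6  4.2] move mm [-3.7 -2.6  3.1]
turn [array([-0.0072, -0.0015, -0.0078]), array([ 3.1344e+00, -1.2300e-02,  2.3000e-03])]
[-0.03124893  0.57974031 -0.01597894]
[[ 0.0075  0.9859  0.167 ]
 [ 0.0028  0.167  -0.986 ]
 [-1.      0.0078 -0.0015]]
t 5.45 pos [0.4626 0.1737 0.0643] rest-frame [-0.0032  0.1499] F [-1.4  0.5  4.9] move mm [-3.7 -2.7  3. ]
turn [array([-0.0072, -0.0014, -0.008 ]), array([ 3.1343e+00, -1.2500e-02,  2.2000e-03])]
```

View pics/s2.png

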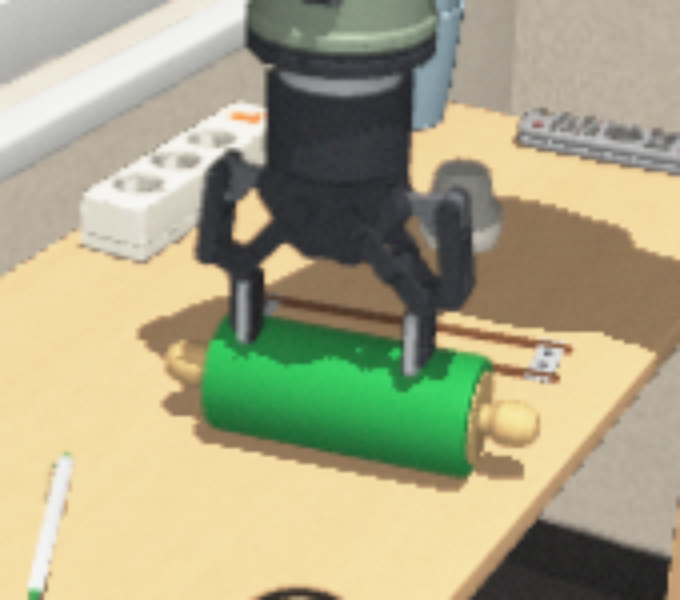

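Request:
jog_arm([
  [-1.0, -2, 0, -0.005, 0, -0.008],
  [0.5, 0, 0, 0, 0, 0],
])

```text
clock: 5.65
position: [0.4605, 0.1735, 0.0651]
tool_rot: [-3.008, 1.569, 1.877]
force: [-0.2, -0.1, -1.0]
grip_width: 0.0853
```

Request:
jog_arm([
  [0.4, 0, 1, 0, 0, 0],
])

```text
clock: 5.75
position: [0.4607, 0.1725, 0.0646]
tool_rot: [-3.034, 1.569, 1.852]
force: [-0.2, 0.8, 1.0]
grip_width: 0.0857
```

Request:
jog_arm([
  [0.4, 0, 1, 0, 0, 0],
])

```text
clock: 5.85
position: [0.461, 0.1716, 0.0643]
tool_rot: [3.029, 1.569, 1.632]
force: [-3.3, 1.4, 12.1]
grip_width: 0.0858
```

```bash
python3 - <<'E'
from h import *
delta([*wrld(-.006,.131+.016),.068],.175);print(observe()['moment'])
E
```

```text
t 5.85 pos [0.461  0.1716 0.0643] rest-frame [-0.0051  0.1482] F [-3.3  1.4 12.1] move mm [-3.7 -0.8  1.2]
turn [array([-0.0014, -0.0018, -0.0002]), array([ 3.1402e+00, -3.0000e-04,  2.8000e-03])]
[ 0.19050865  0.57968582 -0.01372081]
```

Request:
jog_arm([
  [0.1, 0, 2, 0, 0, 0],
  [0.1, 0, 3, 0, 0, 0],
  [0.1, 0, 3, 0, 0, 0],
])

```text
clock: 6.15
position: [0.4624, 0.1646, 0.065]
tool_rot: [2.716, 1.568, 1.32]
force: [-4.9, 1.7, 16.2]
grip_width: 0.0855
```

```bash
cat > chk.py <<'E'
from h import *
from scipy.optimize import least_squares
import sys
delta([*wrld(-.006,.0),.068],.175)
im=grab_frame('scene')[:,:,::-1]
cv2.imwrite(f'pics/{sys.argv[1]}.png',cv2.resize(im[140:290,180:350],None,fx=4,fy=4))
top=grab_frame('top')[:,:,::-1]
cv2.imwrite(f'pics/{sys.argv[1]}t.png',cv2.resize(top[160:290,170:310],None,fx=4,fy=4))
r=nets.pinpoint('scene','rolling_pin')[:1]
for a in r: print('net scene',a['p'],np.round(torest(ray('scene',a['location'],.034)),4))
# silhouette fit: left/right extremes of lower edge; roller lower-edge tangent line in scene from green mask bottom boundary
h=cv2.cvtColor(im,cv2.COLOR_BGR2HSV);m=((h[...,0]>45)&(h[...,0]<80)&(h[...,1]>100)).astype(np.uint8)
k,l,s,c=cv2.connectedComponentsWithStats(m);i=1+np.argmax(s[1:,4]);m=l==i
x0,w=s[i,0],s[i,2];cols=np.arange(x0+6,x0+w-10);bot_=np.array([np.where(m[:,q])[0].max()+.5 for q in cols])
xl=x0-.5
def sil(q):
    x,y=wrld(*q[:2]);W=RY+q[2];th=np.linspace(0,2*np.pi,90);P=[]
    for s_ in(-.075,.075):
        for t in th:
            u=.034*np.cos(t);P.append([x+s_*np.cos(W)-u*np.sin(W),y+s_*np.sin(W)+u*np.cos(W),.034+.034*np.sin(t)])
    return cv2.convexHull(proj('scene',P).astype(np.float32))[:,0]
def res(q):
    H=sil(q);o=[]
    mk=H.mean(0);lo=H
    # lower boundary per column by polygon intersection
    for cc,b in zip(cols[::4],bot_[::4]):
        A=H;B=np.roll(H,-1,0);k=((A[:,0]-cc)*(B[:,0]-cc)<=0)&(np.abs(A[:,0]-B[:,0])>1e-6)
        v=A[k,1]+(cc-A[k,0])/(B[k,0]-A[k,0])*(B[k,1]-A[k,1]);o.append((v.max() if len(v) else mk[1])-b)
    o+=[H[:,0].min()-xl,H[:,0].max()-(x0+w-.5)];return o
best=min((least_squares(res,[-.006,y,0],x_scale=[.01,.01,.05],loss='soft_l1') for y in(.13,.08,.03)),key=lambda s:s.cost)
print('fit along,lat,dyaw',best.x.round(4),'cost',best.cost.round(2))
E
python3 chk.py s3
```

```text
t 6.15 pos [0.4624 0.1646 0.065 ] rest-frame [-0.0052  0.1411] F [-4.9  1.7 16.2] move mm [ -3.4   2.1 141. ]
turn [array([-0.0006, -0.0026, -0.0012]), array([ 3.141e+00, -1.800e-03,  4.100e-03])]
net scene 0.56 [-0.0101  0.1341]
fit along,lat,dyaw [-0.0084  0.126   0.    ] cost 1.53
```

View pics/s3.png

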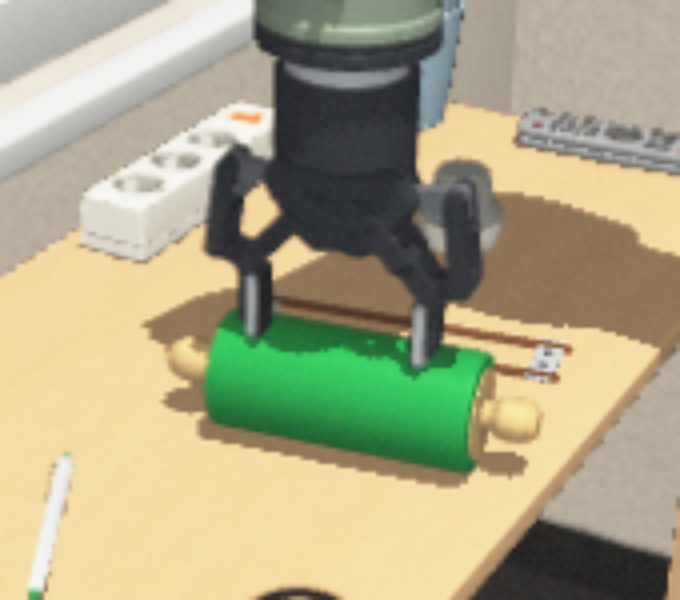

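Request:
jog_arm([
  [0, 0, 4, 0, 0, 0],
  [0, 0, 4, 0, 0, 0],
  [0.1, 0, 4, 0, 0, 0],
  [0.1, 0, 4, 0, 0, 0],
])

```text
clock: 6.7
position: [0.465, 0.1486, 0.0658]
tool_rot: [2.501, 1.568, 1.104]
force: [-1.4, 0.0, 7.1]
grip_width: 0.0855
```

Request:
jog_arm([
  [0.2, 0, 4, 0, 0, 0],
  [0.2, 0, 4, 0, 0, 0],
  [0.2, 0, 4, 0, 0, 0],
])

```text
clock: 7.0
position: [0.4673, 0.136, 0.0657]
tool_rot: [2.283, 1.568, 0.886]
force: [-2.1, 0.0, 10.6]
grip_width: 0.0859
```

```bash
python3 chk.py s4
```

```text
t 7.0 pos [0.4673 0.136  0.0657] rest-frame [-0.0059  0.1121] F [-2.1  0.  10.6] move mm [ -2.5   2.2 112. ]
turn [array([-0.0011, -0.0019, -0.0022]), array([ 3.1405e+00, -3.4000e-03,  3.0000e-03])]
net scene 0.82 [-0.0136  0.1159]
fit along,lat,dyaw [-0.009   0.1133  0.    ] cost 1.48
```

Request:
jog_arm([
  [0.2, 0, 4, 0, 0, 0],
  [0.2, 0, 4, 0, 0, 0],
  [0.2, 0, 4, 0, 0, 0],
  [0.2, 0, 4, 0, 0, 0],
  [0.2, 0, 4, 0, 0, 0],
])

```text
clock: 7.65
position: [0.471, 0.1155, 0.0654]
tool_rot: [1.991, 1.568, 0.594]
force: [-1.3, 0.3, 2.2]
grip_width: 0.0851
```

Request:
jog_arm([
  [0.3, 0, 4, 0, 0, 0],
  [0.3, 0, 4, 0, 0, 0],
  [0.3, 0, 4, 0, 0, 0],
])

```text
clock: 7.95
position: [0.4733, 0.1025, 0.0643]
tool_rot: [1.95, 1.568, 0.553]
force: [0.2, -0.2, 0.7]
grip_width: 0.0854
```

```bash
python3 chk.py s5
```

```text
t 7.95 pos [0.4733 0.1025 0.0643] rest-frame [-0.0065  0.0781] F [ 0.2 -0.2  0.7] move mm [-3.7  2.2 78.1]
turn [array([-0.0018, -0.0011, -0.0027]), array([ 3.1398e+00, -4.2000e-03,  1.7000e-03])]
net scene 0.87 [-0.0132  0.0903]
fit along,lat,dyaw [-0.0088  0.0952  0.    ] cost 1.1
```

Request:
jog_arm([
  [-6, 0, 0, 0, 0, 0],
  [-2, 0, -12, 0, 0, -0.003],
  [0, 0, -12, 0, 0, 0],
  [0, 0, -10, 0, 0, 0],
  [3, 0, 0, 0, 0, 0],
])

```text
clock: 8.6
position: [0.4668, 0.1408, 0.0705]
tool_rot: [2.959, 1.568, 1.563]
force: [0.3, 0.4, -0.1]
grip_width: 0.0853
```

```bash
python3 chk.py s6
```

```text
t 8.6 pos [0.4668 0.1408 0.0705] rest-frame [-0.0055  0.1169] F [ 0.3  0.4 -0.1] move mm [  2.2   1.9 116.9]
turn [array([-0.0009, -0.0024, -0.0004]), array([ 3.1407e+00, -7.0000e-04,  3.8000e-03])]
net scene 0.61 [-0.0121  0.0961]
fit along,lat,dyaw [-0.0137  0.0952 -0.0016] cost 3.38
```

View pics/s6.png

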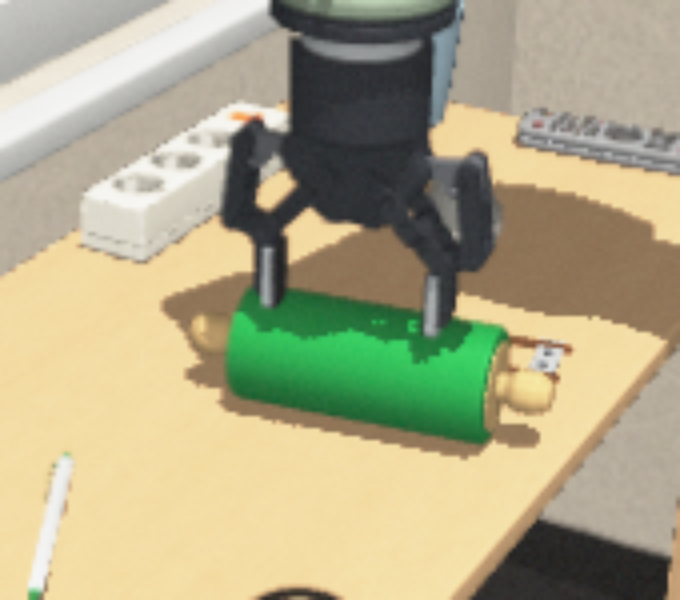

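View pics/s6t.png

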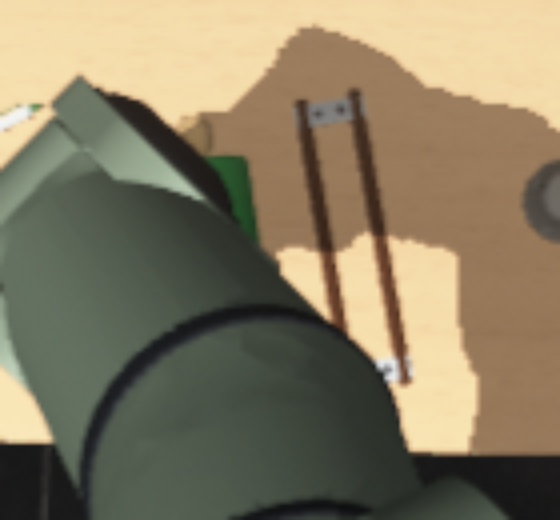

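Request:
jog_arm([
  [3, 0, 2, 0, 0, 0],
  [2, 0, 1, 0, 0, 0],
  [0.5, 0, 1, 0, 0, 0],
])

```text
clock: 9.05
position: [0.4678, 0.1338, 0.0644]
tool_rot: [-2.669, 1.57, 2.215]
force: [-7.9, 2.9, 30.2]
grip_width: 0.0856
```

Request:
jog_arm([
  [0.3, 0, 2, 0, 0, 0],
  [0.3, 0, 2, 0, 0, 0],
])

```text
clock: 9.25
position: [0.4684, 0.13, 0.0649]
tool_rot: [2.847, 1.57, 1.447]
force: [-8.1, 0.8, 23.4]
grip_width: 0.0857
```

Request:
jog_arm([
  [-0.1, 0, 4, 0, 0, 0],
  [0, 0, 4, 0, 0, 0],
  [0, 0, 4, 0, 0, 0],
  [0.1, 0, 4, 0, 0, 0],
])

```text
clock: 9.65
position: [0.4713, 0.1128, 0.0657]
tool_rot: [2.059, 1.57, 0.659]
force: [-2.0, -0.3, 7.5]
grip_width: 0.0856
```

Request:
jog_arm([
  [0.2, 0, 4, 0, 0, 0],
  [0.2, 0, 4, 0, 0, 0],
  [0.2, 0, 4, 0, 0, 0],
  [0.2, 0, 4, 0, 0, 0],
  [0.3, 0, 4, 0, 0, 0],
])

```text
clock: 10.15
position: [0.4754, 0.0902, 0.0656]
tool_rot: [1.174, 1.568, -0.228]
force: [-2.6, 0.3, 11.9]
grip_width: 0.0851
```

```bash
python3 chk.py s7
```

```text
t 10.15 pos [0.4754 0.0902 0.0656] rest-frame [-0.0068  0.0656] F [-2.6  0.3 11.9] move mm [-2.3  2.5 65.6]
turn [array([-0.0061,  0.0009, -0.0022]), array([ 3.1355e+00, -3.4000e-03, -1.4000e-03])]
net scene 0.92 [-0.0139  0.0749]
fit along,lat,dyaw [-0.0116  0.072   0.    ] cost 1.88
```

Request:
jog_arm([
  [0.3, 0, 4, 0, 0, 0],
  [0.3, 0, 4, 0, 0, 0],
  [0.4, 0, 4, 0, 0, 0],
  [0.4, 0, 4, 0, 0, 0],
])

```text
clock: 10.7
position: [0.4785, 0.0722, 0.0646]
tool_rot: [0.894, 1.567, -0.51]
force: [-0.2, -0.9, 3.3]
grip_width: 0.0852
```

Request:
jog_arm([
  [0.5, 0, 3, 0, 0, 0],
  [0.4, 0, 3, 0, 0, 0],
  [0, 0, 0, 0, 0, 0],
])

```text
clock: 11.0
position: [0.4798, 0.0645, 0.0634]
tool_rot: [0.797, 1.567, -0.609]
force: [-0.3, -0.0, 2.5]
grip_width: 0.0856
```

```bash
python3 chk.py s8
```

```text
t 11.0 pos [0.4798 0.0645 0.0634] rest-frame [-0.0075  0.0395] F [-0.3 -0.   2.5] move mm [-4.5  2.7 39.5]
turn [array([-0.0102,  0.0026, -0.0027]), array([ 3.1314, -0.0042, -0.0041])]
net scene 0.98 [-0.0066  0.0616]
fit along,lat,dyaw [-0.0102  0.0597  0.    ] cost 2.0
```

Request:
jog_arm([
  [-6, 0, 0, -0.008, 0.002, -0.003],
  [-2, 0, -12, 0, 0, 0],
  [0, 0, -12, 0, 0, 0],
  [0, 0, -10, 0, 0, 0],
  [3, 0, 0, 0, 0, 0],
  [2, 0, 0, 0, 0, 0],
])

```text
clock: 11.75
position: [0.4728, 0.1036, 0.067]
tool_rot: [-2.812, 1.57, 2.077]
force: [0.5, 0.0, 0.6]
grip_width: 0.0852
```

```bash
python3 chk.py s9
```

```text
t 11.75 pos [0.4728 0.1036 0.067 ] rest-frame [-0.0068  0.0792] F [0.5 0.  0.6] move mm [-1.   2.2 79.1]
turn [array([ 0.0021, -0.001 ,  0.0004]), array([-3.1395e+00, -6.0000e-04, -1.6000e-03])]
net scene 0.98 [-0.0133  0.067 ]
fit along,lat,dyaw [-0.0107  0.0601  0.    ] cost 0.98
```

Request:
jog_arm([
  [1.5, 0, 2, 0, 0, 0],
  [0.4, 0, 2, 0, 0, 0],
])

```text
clock: 12.1
position: [0.4737, 0.0983, 0.0651]
tool_rot: [-2.436, 1.57, 2.452]
force: [-1.7, 0.9, 4.8]
grip_width: 0.0855
```

Request:
jog_arm([
  [0.2, 0, 3, 0, 0, 0],
  [0.1, 0, 4, 0, 0, 0],
  [0.1, 0, 4, 0, 0, 0],
])

```text
clock: 12.4
position: [0.4758, 0.0866, 0.0656]
tool_rot: [-2.938, 1.57, 1.95]
force: [-3.6, -0.9, 11.3]
grip_width: 0.0853
```

Request:
jog_arm([
  [0.1, 0, 4, 0, 0, 0],
  [0.1, 0, 4, 0, 0, 0],
  [0.2, 0, 4, 0, 0, 0],
  [0.2, 0, 4, 0, 0, 0],
])

```text
clock: 12.8
position: [0.479, 0.0686, 0.0657]
tool_rot: [0.836, 1.57, -0.561]
force: [-1.8, -0.9, 10.4]
grip_width: 0.0854
```

```bash
python3 chk.py s10
```

```text
t 12.8 pos [0.479  0.0686 0.0657] rest-frame [-0.0074  0.0436] F [-1.8 -0.9 10.4] move mm [-2.3  2.4 43.6]
turn [array([-0.0012,  0.0005, -0.0005]), array([ 3.1404e+00, -8.0000e-04, -7.0000e-04])]
net scene 0.73 [-0.011   0.0448]
fit along,lat,dyaw [-0.006   0.0376  0.    ] cost 7.12
```

Request:
jog_arm([
  [0.2, 0, 3, 0, 0, 0],
  [0.2, 0, 2, 0, 0, 0],
  [0, 0, 0, 0, 0, 0],
  [-6, 0, 0, 0, 0, 0],
  [-2, 0, -8, 0, 0, 0],
  [0, 0, -8, 0, 0, 0],
  [0, 0, -6, 0, 0, 0],
])

```text
clock: 13.65
position: [0.4763, 0.0845, 0.0744]
tool_rot: [0.682, 1.569, -0.718]
force: [-0.8, 0.0, -0.3]
grip_width: 0.0854
```

```bash
python3 chk.py s11
```

```text
t 13.65 pos [0.4763 0.0845 0.0744] rest-frame [-0.007   0.0598] F [-0.8  0.  -0.3] move mm [ 6.5  2.5 59.7]
turn [array([-0.0041,  0.0011, -0.0009]), array([ 3.1375e+00, -1.4000e-03, -1.7000e-03])]
net scene 0.88 [-0.0115  0.0295]
fit along,lat,dyaw [-0.006   0.0376  0.    ] cost 3.94
```

View pics/s11.png

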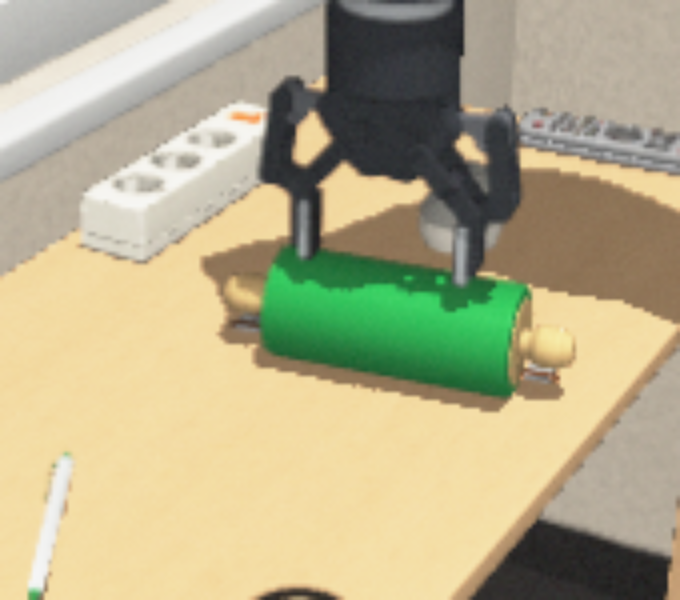

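Request:
jog_arm([
  [5, 0, 1, -0.003, 0, 0],
  [3, 0, 1, 0, 0, 0],
  [0.6, 0, 1, 0, 0, 0],
])

```text
clock: 14.1
position: [0.4769, 0.0807, 0.0648]
tool_rot: [0.274, 1.569, -1.122]
force: [-0.5, 1.0, 8.9]
grip_width: 0.0849
```

Request:
jog_arm([
  [0.3, 0, 2, 0, 0, 0],
  [0.2, 0, 2, 0, 0, 0],
])

```text
clock: 14.3
position: [0.4777, 0.0769, 0.0648]
tool_rot: [0.515, 1.569, -0.881]
force: [-5.8, 0.7, 23.2]
grip_width: 0.0857
```

Request:
jog_arm([
  [0.1, 0, 3, 0, 0, 0],
  [0.1, 0, 3, 0, 0, 0],
])

```text
clock: 14.5
position: [0.4787, 0.0708, 0.0654]
tool_rot: [0.537, 1.569, -0.858]
force: [-3.4, 0.2, 13.3]
grip_width: 0.0852
```

Request:
jog_arm([
  [0.1, 0, 3, 0, 0, 0],
  [0.1, 0, 3, 0, 0, 0],
])

```text
clock: 14.7
position: [0.4795, 0.0652, 0.0661]
tool_rot: [0.769, 1.569, -0.626]
force: [-9.7, 4.8, 23.3]
grip_width: 0.0856
```

Request:
jog_arm([
  [0.1, 0, 3, 0, 0, 0],
  [0.1, 0, 3, 0, 0, 0],
])

```text
clock: 14.9
position: [0.4805, 0.06, 0.067]
tool_rot: [1.239, 1.568, -0.155]
force: [-7.4, 2.3, 18.7]
grip_width: 0.0853
```

```bash
python3 chk.py s12
```

```text
t 14.9 pos [0.4805 0.06   0.067 ] rest-frame [-0.0077  0.035 ] F [-7.4  2.3 18.7] move mm [-0.9  2.3 35. ]
turn [array([ 0.002 ,  0.0008, -0.0024]), array([-3.1396e+00,  3.8000e-03,  1.3000e-03])]
net scene 0.7 [-0.0073  0.0139]
fit along,lat,dyaw [-0.0093  0.0269 -0.0004] cost 1.35
```

View pics/s12.png

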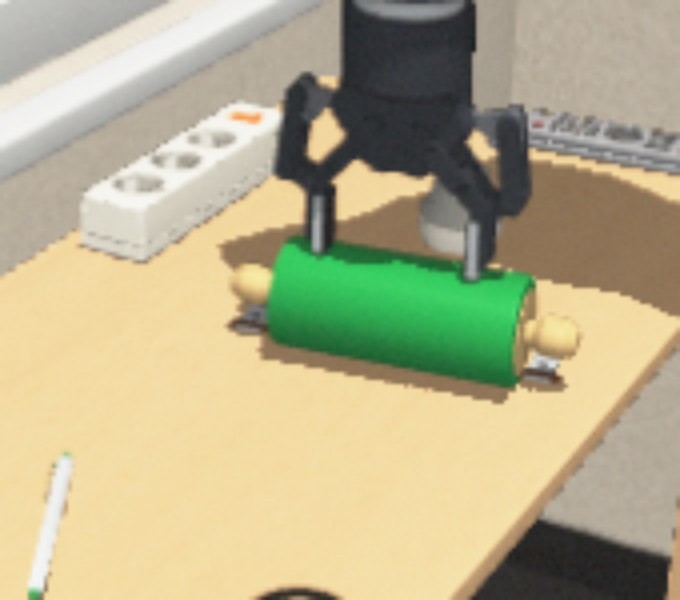

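Request:
jog_arm([
  [0.1, 0, 3, 0, 0, 0],
  [0.1, 0, 3, 0, 0, 0],
])

```text
clock: 15.25
position: [0.4815, 0.0544, 0.0678]
tool_rot: [1.299, 1.568, -0.094]
force: [-4.8, 1.5, 15.0]
grip_width: 0.0855
```

Request:
jog_arm([
  [0.2, 0, 3, 0, 0, 0],
  [0.1, 0, 3, 0, 0, 0],
])

```text
clock: 15.45
position: [0.4827, 0.0485, 0.0683]
tool_rot: [1.319, 1.567, -0.074]
force: [-3.4, 0.7, 11.9]
grip_width: 0.085
```

Request:
jog_arm([
  [0.2, 0, 3, 0, 0, 0],
  [0.2, 0, 3, 0, 0, 0],
])

```text
clock: 15.65
position: [0.4838, 0.0422, 0.0686]
tool_rot: [1.253, 1.567, -0.141]
force: [-2.0, -0.2, 12.5]
grip_width: 0.0853
```

```bash
python3 chk.py s13
```

```text
t 15.65 pos [0.4838 0.0422 0.0686] rest-frame [-0.0079  0.0168] F [-2.  -0.2 12.5] move mm [ 0.7  2.2 16.8]
turn [array([ 0.0025,  0.0013, -0.004 ]), array([-3.1391e+00,  6.4000e-03,  2.1000e-03])]
net scene 0.74 [-0.0148  0.0162]
fit along,lat,dyaw [-0.007   0.0146  0.    ] cost 1.89
```

Request:
jog_arm([
  [0.3, 0, 3, 0, 0, 0],
  [0.3, 0, 3, 0, 0, 0],
])

```text
clock: 16.0
position: [0.4851, 0.0357, 0.0686]
tool_rot: [1.147, 1.566, -0.247]
force: [-1.4, -0.0, 10.3]
grip_width: 0.0853
```

Request:
jog_arm([
  [0.4, 0, 3, 0, 0, 0],
  [0.4, 0, 3, 0, 0, 0],
])

```text
clock: 16.2
position: [0.4864, 0.0289, 0.0682]
tool_rot: [1.034, 1.565, -0.361]
force: [0.0, -1.1, 6.6]
grip_width: 0.0851
```

Request:
jog_arm([
  [0.5, 0, 3, 0, 0, 0],
  [0.5, 0, 3, 0, 0, 0],
])

```text
clock: 16.4
position: [0.4877, 0.0219, 0.0674]
tool_rot: [0.965, 1.565, -0.431]
force: [0.5, -1.0, 1.6]
grip_width: 0.0857
```

Request:
jog_arm([
  [0.7, 0, 2, 0, 0, 0],
  [0.5, 0, 2, 0, 0, 0],
])

```text
clock: 16.6
position: [0.4887, 0.0171, 0.0661]
tool_rot: [0.924, 1.565, -0.472]
force: [0.4, -1.8, 1.4]
grip_width: 0.0854
```

```bash
python3 chk.py s14
```

```text
t 16.6 pos [0.4887 0.0171 0.0661] rest-frame [-0.008  -0.0087] F [ 0.4 -1.8  1.4] move mm [-2.   1.8 -8.8]
turn [array([-0.0002,  0.0038, -0.005 ]), array([ 3.1414, -0.0079, -0.006 ])]
net scene 0.83 [-0.0209  0.0194]
fit along,lat,dyaw [-0.0103  0.0049  0.    ] cost 0.84
```

View pics/s14.png

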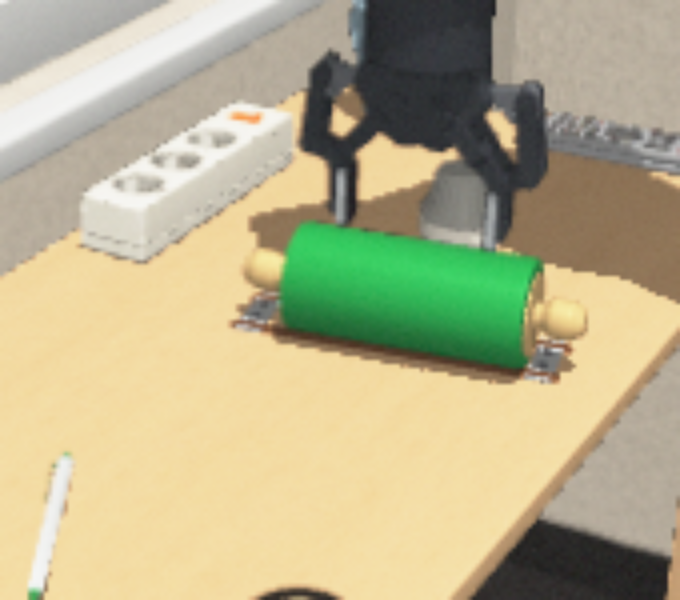

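Request:
jog_arm([
  [0.5, 0, 2, 0, 0, 0],
  [0.5, 0, 1, 0, 0, 0],
  [0, 0, 0, 0, 0, 0],
])

```text
clock: 17.05
position: [0.4892, 0.0142, 0.0651]
tool_rot: [0.931, 1.564, -0.465]
force: [1.0, -2.4, 3.6]
grip_width: 0.0855
```

Request:
jog_arm([
  [-8, 0, 0, 0, 0, 0],
  [-20, 0, 0, 0, 0, 0],
  [-40, 0, 0, 0, 0, 0],
  [-40, 0, 0, 0, 0, 0],
  [-30, 0, 0, 0, 0, 0],
  [0, 0, 0, 0, 0, 0],
])

```text
clock: 17.65
position: [0.4864, 0.017, 0.2094]
tool_rot: [1.108, 1.57, -0.284]
force: [-0.0, -0.1, -0.9]
grip_width: 0.0855
```

```bash
python3 chk.py s15; python3 - <<'E'
from h import *
s,x,R=tool();im=grab_frame('wrist');cv2.imwrite('pics/w15.png',im[:,:,::-1])
E
```

```text
t 17.65 pos [0.4864 0.017  0.2094] rest-frame [-0.0102 -0.0084] F [-0.  -0.1 -0.9] move mm [141.4   3.9  -8.5]
turn [array([ 0.0037,  0.0006, -0.0012]), array([-3.1379e+00,  1.8000e-03,  9.0000e-04])]
net scene 0.95 [-0.0189 -0.0091]
fit along,lat,dyaw [-0.0098 -0.0031  0.    ] cost 0.88
```

View pics/s15.png

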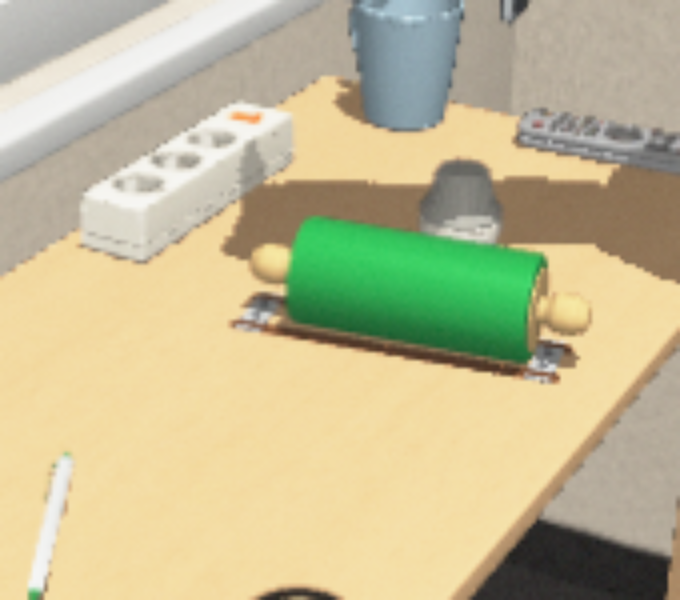

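View pics/w15.png

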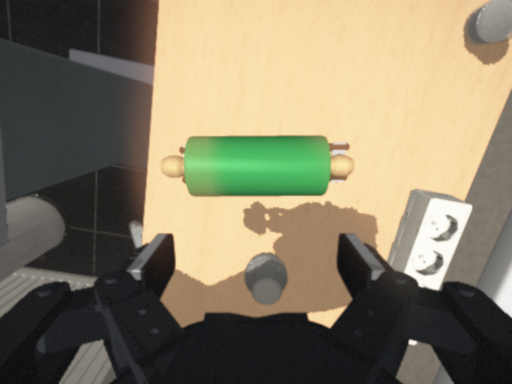

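Request:
jog_arm([
  [-10, 0, 40, 0, 0, 0],
  [0, 0, 45, 0, 0, 0],
  [0, 0, 45, 0, 0, 0],
  [0, 0, 45, 0, 0, 0],
  [0, 0, 45, 0, 0, 0],
  [0, 0, 30, 0, 0, 0],
  [0, 0, 0, 0, 0, 0],
])

```text
clock: 18.55
position: [0.528, -0.2362, 0.2062]
tool_rot: [-1.997, 1.553, 2.901]
force: [-0.3, 0.3, -1.0]
grip_width: 0.0855
```

```bash
python3 chk.py s16; python3 - <<'E'
from h import *
grab_frame('top')
for o,z in[('rolling_pin',.034),('pin_rest',0),('egg_timer',0)]:
    for a in nets.pinpoint('top',o)[:1]: print(o,a,np.round(torest(ray('top',a['location'],z)),4))
for q in[(-.1,.019),(.1,.019),(-.1,-.019),(.1,-.019)]: print(((proj('top',[*wrld(*q),.003])[0]-[170,160])*4).round())
for q in[(-.102,0),(.082,0)]: print('knob if along -.01',((proj('top',[*wrld(*q),.034])[0]-[170,160])*4).round())
E
```

```text
t 18.55 pos [ 0.528  -0.2362  0.2062] rest-frame [-0.0184 -0.2648] F [-0.3  0.3 -1. ] move mm [ 140.    12.3 -263.9]
turn [array([ 0.0107, -0.0074,  0.0165]), array([-3.1307, -0.0258, -0.0116])]
net scene 0.86 [-0.0176 -0.0017]
fit along,lat,dyaw [-0.0098 -0.0029  0.    ] cost 0.98
rolling_pin {'location': [259.3, 224.9], 'p': 0.8} [-0.0168 -0.0013]
egg_timer {'location': [310.3, 209.5], 'p': 0.55} [ 0.0026 -0.1486]
[350. 386.]
[301. 103.]
[404. 377.]
[354.  94.]
knob if along -.01 [377. 386.]
knob if along -.01 [330. 117.]
```

View pics/s16t.png

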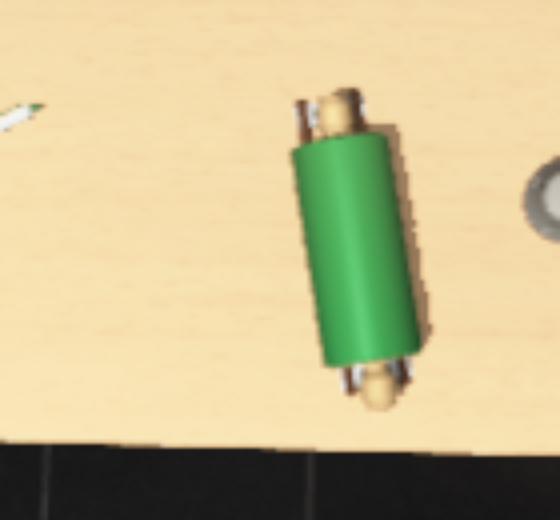

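```bash
python3 -c "
from workcell import bot
print(bot.job_done())"
```

```text
the job is handed in; nothing more can be done
None
```

I rolled the pin into the groove by pressing on its top with the open fingertips. It took four short strokes, the last one carrying it over the nearer strip. I then lifted clear and handed the job in at about 18.8 s.

**Last checks**
- **Position:** the scene-camera fit puts the pin 3 mm off the groove's centre line, about 10 mm short of the rest's centre and parallel to it. The pin-finding networks put it 1–2 mm off and about 17 mm short. Both sets are inside the limits.
- **Rest:** two looks 0.9 s apart agreed to 0.2 mm, so the pin is lying still. Nothing is touching it.
- **Seating:** I did not measure its height directly. The pictures show it sitting between the two strips.
- **Force:** the highest reading was about 33 N, when the first contact came on harder than intended. I only read the force between moves, so a short peak could have been missed. The strokes mostly ran at 10–25 N.
- **Grasp point:** it stayed at about 71 mm or higher during contact.
- **Bystanders:** the egg timer looked unmoved in the last picture. I did not measure the mug, shaker, tape or remote again, but the arm stayed clear of them.

**Disagreements**
- The networks' position for the pin was up to 15 mm off the fit while the gripper was partly hiding it. I relied on the fit and the expected rolling distance instead.
- The fit was poor once, near the strip, and I went by the network there.

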